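# Hold the new soft jaw in the vice for its screws

## Robot

A 6-joint arm with a two-finger parallel gripper is mounted at the origin on the work surface; the furniture and walls round the work are solid. World frame = base frame: x ahead of the robot, y to its left, z up, the work surface at z = 0. Lengths are in m, angles in rad, forces in N, time in s.
With the tool pointing down it reaches from about 0.275 to 0.85 m from the base axis. Payload 19 kg.
Tool frame: the origin (TCP) lies midway between the tips of the shut fingers; the grasp point (between the pads) lies 19 mm behind it; z points along the fingers, y is the line along which they close (so a half turn about z gives the same grasp; the last joint's range is limited). The gripper opens to 85 mm and grips with 20 to 120 N. Pads are 22 mm wide; open, the fingers measure 114 mm over their backs; the gripper's body (76 mm by 85 mm) begins 54 mm behind the grasp point. The pads swing forward as they close: fully open they stand 13 mm farther back than shut.
Start: joints at [1.2, 0.15, 1.437, -0, 1.554, -0.134], TCP at [0.135, 0.559, 0.231] pointing down, gripper open.
Joint ranges: [-2.8, 2.8], [-0.68, 2.1], [0.12, 2.68], [-1.39, 4.53], [0.16, 2.79], [-2.81, 2.81]. Speed limits (rad/s): [1.89, 1.89, 2.22, 3.01, 3.01, 3.01].

## Interface

Orientations are given as a unit quaternion [x, y, z, w].
In Python, from cell import status, vision, ticket gives the robot as it stands.
- The arm moves only by the tool move_arm, never from a script. Its argument "plan" is a list of rows, each an object with "linear": the shift along the tool's x, y, z in mm, a list of three; "roll": the turn about the tool's z in rad. A call has 1 to 20 rows; each row is the pose to reach, as a shift and turn from the pose commanded when the call began, along the tool's axes at that moment; what a row does not reach only later rows make up. A row lasts 1/12 s, in which the tool goes at most 41.7 mm and 7.16 degrees, less where a joint would pass 70% of its speed; a pose out of reach is approached as far as the arm can. A call with a gripper value outside its range is refused whole. "gripper" is the gripper command: -1 is fully open, 1 is shut, values between are in proportion, set as the call begins (left out, the last holds). The fingers move at their own pace and stop on an object; "newtons" is the grip in N (left out, the last holds). Time passes only in rows, so rows that repeat a pose let the fingers close. It gives the time, the measured TCP pose, the force, the opening and the grip force at its end, in the units of the state.
- status.get_state(): the state, without advancing time (a new reading comes with each control period).
- vision.capture(name): name is "side" or "top" or "wrist"; returns (picture, depth): 400x640x3 uint8, red, green, blue; 400x640 float32, m along the optical axis (not along the pixel's ray), 0 where there is no reading.
- vision.camera_params(name): a dict with "fx", "fy", "cx", "cy" (pixels), "rvec" (rotation vector, rad) and "tvec" (3), from world to camera coordinates, as OpenCV has them; the wrist camera has in their place "tool_from_camera" (4x4, takes a point from camera to tool coordinates, whose origin is the TCP and whose axes are the flange's). Camera axes: x right, y down, z forward; pixel columns grow to the right and rows downward; lengths in m; the calibration is good to about 2 mm. The wrist camera is an equidistant fisheye: a pixel r from the principal point sees the ray r / f radians off the axis. A picture is of the moment at which its call begins: read the wrist's pose just before it. camera_params takes no time and is no camera call.
- ticket.close_job(): hands the job in; it is judged then, once.
The state is a dict: "time": time; "qpos": joint angles; "qvel": joint speeds; "effort": joint torques, N m; "position": TCP position; "tool_rot": TCP orientation; "wrist_force": force on the tool from outside, world axes, zero at the start; "ft_torque": the same for the moment, N m; "gripper_width": finger opening in m; "gripper_force": force on a finger pad.
Only numpy, scipy, OpenCV 4.12 (cv2) and the standard library are available. Lean on these libraries where they do the work, as an engineer would, in place of code of your own. Each camera call takes 0.05 s, during which the arm holds its last target. There are 200 camera calls.

## Task

Stand the loose aluminium soft jaw upright on the ground parallel that lies in the vice, bring its keyway over the upright key of the fixed jaw and ease it home, flush against the fixed jaw. Then be my third hand while I put in the two screws: finish still holding it there with the gripper, pushing it against the fixed jaw with a steady 15 N or so (8 to 22 N is fine, never above 40 N). Do not shift the parallel or the moving jaw, and leave the screws, hex key, other parallel and bottle where they are.

Things in the scene. Friction and masses are not known exactly. Their poses are not given: they have to be found in the camera images.
- soft_jaw_center (a point): centre of the loose soft jaw, a bare aluminium block 24 mm thick (x), 62 mm wide (y), 40 mm high (z, up), about 0.2 kg, standing on the bench on its underside. Two counterbored screw holes open in its front (-x) face; its back (+x) face has an open vertical keyway in the middle, 13 mm wide, 9.5 mm deep, full height. Grip it across the 62 mm width.
- vice_seat (a point): point in the middle of the clamping face of the fixed (far) jaw, where the middle of the soft jaw's back face belongs. x points level into the fixed jaw (push direction), y along its face, z up. The fixed jaw is 60 mm wide (fingers holding the soft jaw pass beside it), its top 18 mm above this point. Seated, the soft jaw's centre lies 12 mm before this point (-x), at its height, y = 0.
- vice: blue machine vice on a round swivel base 148 mm across, bolted to the bench: rigid. Origin: centre of the base's underside; x towards the fixed jaw (face at x = 60 mm). Bed 62 mm wide, top 46 mm above the bench. An upright key, 10 mm wide with a rounded nose, stands 9 mm proud of the fixed jaw's face at its middle (y = 0), from 74 to 107 mm above the bench.
- vice_jaw_face (a point): middle of the face of the soft jaw already screwed to the vice's moving jaw (62 mm wide, top 20 mm above this point), 78 to 93 mm before the fixed jaw and nearer the robot. It is stiff and stays where it is.
- parallel_1: loose ground steel parallel 16 x 120 x 24 mm (x, y, z) lying across the vice bed along the foot of the fixed jaw, its top 20 mm below the point vice_seat; its ends stick out either side of the bed. Origin: centre of its underside. The soft jaw stands on its 16 mm wide top.
- bolt_f1: black socket screw 15 x 15 x 45 mm standing on its head on the bench right of the vice, origin at its foot; leave it
- bolt_f2: a second such screw beside it; leave it
- hexkey_8: black hex key 49 x 164 x 8 mm lying right of the vice; leave it
- parallel_2: the second ground parallel, 16 x 120 x 24 mm, lying on the bench left of the vice; leave it
- grease_pot: white bottle with red nozzle, 44 mm across, 90 mm high, behind on the left; leave it
- power_post: wooden post with a power strip, 100 mm wide, 525 mm high, fixed at the back edge of the bench, behind and right of the vice; its origin is at its foot. Keep the arm clear of it
Mind the look-alikes: they are no part of the job. Of the things that look like the part that bears soft_jaw_center, the middle-sized one is meant.

How it is judged:
By the outcome, as a careful person would: the job done as asked, in the order asked, and still so for the second after the job is handed in, while the arm keeps its last pose, push and grip.
It also fails if it takes over 64 s, if anything falls off the work surface, if the arm or the gripper's body presses on something with over 40 N, if the wrist force passes 120 N, or if a joint passes its speed limit or range.

## Working session

There is one attempt and no reset: what is moved stays moved. The work goes in short steps, Python scripts to look and compute and a tool call to move; the robot and the scene stay as the last step left them, time stands still between calls to the robot, and variables do not carry over. Pictures are saved under pics/ and viewed, at most 10 in all, crops included, and the job is handed in when it is done.

Besides the shell and the picture viewer there is one more tool, called in YAML: its name, and indented under it one key for each argument. move_arm: Moves the arm, as the interface text tells. Its arguments: {"type":"object","properties":{"plan":{"type":"array"},"gripper":{"type":"number"},"newtons":{"type":"number"}},"required":["plan"]}

```bash
ls; mkdir -p pics
cat > h.py <<'E'
import numpy as np, cv2
from scipy.spatial.transform import Rotation as R
from cell import status, vision, ticket
def cap(n):
    s=status.get_state(); im,d=vision.capture(n); p=vision.camera_params(n); return s,im,d,p
def world(n,s,d,p):
    "per-pixel world points (H,W,3)"
    v,u=np.mgrid[0:d.shape[0],0:d.shape[1]].astype(float)
    if n!='wrist':
        X=np.stack([(u-p['cx'])/p['fx']*d,(v-p['cy'])/p['fy']*d,d],-1)
        return (X-np.ravel(p['tvec']))@cv2.Rodrigues(np.array(p['rvec'],float))[0]
    a,b=(u-p['cx'])/p['fx'],(v-p['cy'])/p['fy']; r=np.hypot(a,b)+1e-9; t=np.tan(r)
    X=np.stack([a/r*t*d,b/r*t*d,d],-1); T=np.array(p['tool_from_camera'])
    X=X@T[:3,:3].T+T[:3,3]
    return X@R.from_quat(s['tool_rot']).as_matrix().T+np.array(s['position'])
def save(n,im): cv2.imwrite('pics/'+n,im[...,::-1])
E
python3 - <<'E'
from h import *
for n in ('top','side'):
    s,im,d,p=cap(n); save(n+'0.png',im); np.savez(n+'0.npz',im=im,W=world(n,s,d,p),d=d)
    print(n,p)
print(s)
E
```

```text
pics
top {'fx': 403.0233836382317, 'fy': 403.0233836382317, 'cx': 321.1899439940715, 'cy': 198.3355165895607, 'rvec': array([ 2.12992939, -2.12999376,  0.17350181]), 'tvec': array([0.1471631 , 0.50348004, 0.85488327])}
side {'fx': 467.09179047865297, 'fy': 467.09179047865297, 'cx': 325.6351486504085, 'cy': 198.31623542618368, 'rvec': array([ 1.89810298, -0.46195875,  0.29554706]), 'tvec': array([-0.38272523,  0.19475017,  0.64651729])}
{'time': 0.05, 'qpos': array([ 1.19999286e+00,  1.50980646e-01,  1.43798530e+00, -2.57839834e-05,
        1.55378575e+00, -1.33956227e-01]), 'qvel': array([-0.00123638,  0.00015975,  0.00191122,  0.0005786 , -0.00151157,
        0.0001426 ]), 'effort': array([ 4.49107829e-03, -7.15128565e+01, -5.72431147e+01, -3.14659183e-04,
        7.38443749e-03, -1.51360268e-04]), 'position': array([0.1348375 , 0.55873358, 0.23070127]), 'tool_rot': array([ 1.18146768e-01,  9.92995974e-01, -5.64377812e-04, -1.32229190e-04]), 'wrist_force': array([ 0.62452371, -0.63741561, -0.35435207]), 'ft_torque': array([ 0.03963556, -0.0235178 , -0.00319112]), 'gripper_force': 0.0, 'gripper_width': 0.08538478394728145}
```

View pics/top0.png

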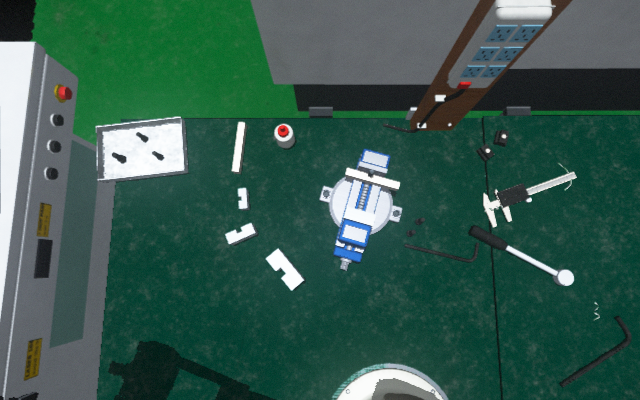

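View pics/side0.png

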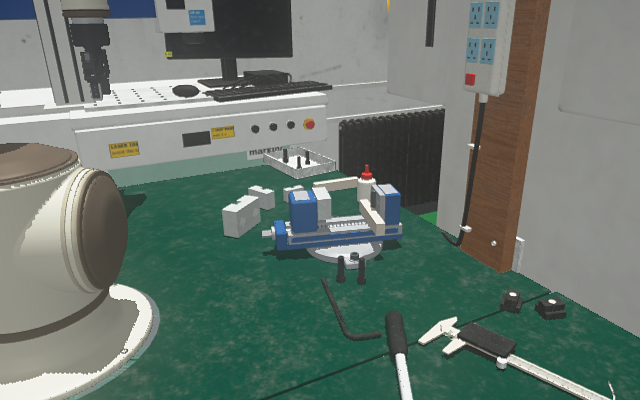

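The top view shows three keyway blocks, small at (243,198), middle at (240,234) and large at (285,270). The vice is at about (360,205), with its fixed jaw at about (375,165) and the parallel in front of it at about (372,180).

Run:
```python
from h import *
z=np.load('top0.npz'); W=z['W'];im=z['im']
def fit(lo,hi,u0,u1,v0,v1,name):
    w=W[v0:v1,u0:u1]; m=(w[...,2]>lo)&(w[...,2]<hi)&(z['d'][v0:v1,u0:u1]>0)
    n,l,st,c=cv2.connectedComponentsWithStats(m.astype(np.uint8))
    for i in range(1,n):
        if st[i,4]>25:
            P=w[l==i]; r=cv2.minAreaRect((P[:,:2]*1000).astype(np.float32))
            print(name,'px',c[i]+[u0,v0],'N',st[i,4],'z',np.median(P[:,2]).round(4),'rect',np.round(r[0],1),np.round(r[1],1),round(r[2],1))
fit(.025,.06,210,320,180,300,'blocks')
fit(.095,.12,330,410,140,270,'tops')
fit(.06,.08,330,410,140,270,'par')
fit(.04,.055,330,410,140,270,'bed')
fit(.0,.02,225,255,190,250,'x') if 0 else 0
# bench z near
print(np.median(W[240:260,180:220,2]))
big=cv2.resize(im[140:300,210:420],None,fx=3.6,fy=3.6,interpolation=cv2.INTER_CUBIC); save('crop.png',big)
```

```text
blocks px [242.83850932 198.18012422] N 161 z 0.0295 rect [506.3 325.7] [46.5 18.7] 5.6
blocks px [240.43710692 233.68553459] N 318 z 0.0392 rect [426.3 326.4] [24.8 62.3] 24.2
blocks px [285.25673534 268.75118859] N 631 z 0.0556 rect [348.3 225.1] [87.3 34. ] 40.2
tops px [374.52604167 161.44618056] N 576 z 0.1075 rect [569.6  35.4] [60.3 49.6] 72.4
tops px [356.56547042 226.74296799] N 1031 z 0.1087 rect [433.9  74.5] [61.9 70.7] 73.9
par px [372.38284519 178.17364017] N 478 z 0.0694 rect [544.1  35.1] [119.5  18.6] 73.8
bed px [363.64148148 195.83407407] N 675 z 0.045 rect [506.3  53.8] [69.4 72.9] 78.4
bed px [347.65137615 253.6146789 ] N 436 z 0.0495 rect [376.2  92.6] [64.1 57.3] 71.3
-0.00046793819828538165
```

View pics/crop.png

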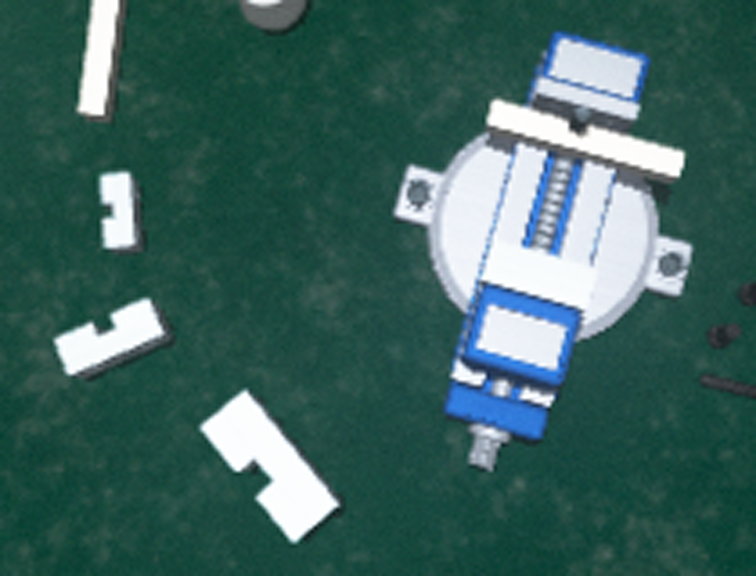

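The middle block (62.3 x 24.8 mm, 39 mm high) is the right one. It sits at (0.426, 0.326) with yaw 24.2°, and its keyway faces +x. The vice's yaw is about -16.2°.

```bash
cat >> h.py <<'E'
def goal(x,y,z,yaw_deg):
    "print tool-frame shift (mm) and roll for TCP at x,y,z with tool -x along yaw (deg); tool points down"
    s=status.get_state(); M=R.from_quat(s['tool_rot']).as_matrix()
    lin=M.T@(np.array([x,y,z])-s['position'])*1000
    cur=np.degrees(np.arctan2(-M[1,0],-M[0,0])); dy=(yaw_deg-cur+180)%360-180
    print('t',round(s['time'],2),'pos',np.round(s['position'],4),'yaw',round(cur,2),'tilt',np.round(M[:2,2],4),'linear',lin.round(1),'roll',round(-np.radians(dy),4),'F',np.round(s['wrist_force'],1),'w',round(s['gripper_width'],4))
E
python3 -c "
from h import *
goal(.426,.326,.15,24.2)
z=np.load('top0.npz');W=z['W'];o=np.array([.5696,.0354]);a=np.radians(-16.2);A=np.array([[np.cos(a),np.sin(a)],[-np.sin(a),np.cos(a)]])
w=W[140:275,325:415].reshape(-1,3);q=(w[:,:2]-o)@A.T*1000
for lo,hi in((.095,.12),(.06,.08)):
  m=(w[:,2]>lo)&(w[:,2]<hi);x=q[m]
  for g in (x[x[:,0]>-60],x[x[:,0]<-60]):
    if len(g): print(lo,len(g),np.percentile(g,[1,50,99],axis=0).round(1).tolist())
"
```

```text
t 0.1 pos [0.1348 0.5588 0.2308] yaw -13.57 tilt [-0.0004 -0.001 ] linear [-337.7 -157.9   80.9] roll -0.6591 F [0.3 1.  0.3] w 0.0856
0.095 576 [[-23.5, -29.2], [1.5, -0.2], [23.8, 29.1]]
0.095 1031 [[-176.3, -30.1], [-141.1, -0.3], [-106.9, 29.4]]
0.06 480 [[-33.5, -66.0], [-25.1, -7.8], [-15.5, 51.1]]
0.06 22 [[-176.7, -20.3], [-176.6, 10.9], [-115.5, 30.6]]
```

move_arm:
  plan:
    - {"linear": [-34,-16,8],"roll": -0.07}
    - {"linear": [-68,-32,16],"roll": -0.14}
    - {"linear": [-101,-47,24],"roll": -0.21}
    - {"linear": [-135,-63,32],"roll": -0.28}
    - {"linear": [-169,-79,40],"roll": -0.35}
    - {"linear": [-203,-95,48],"roll": -0.42}
    - {"linear": [-236,-111,56],"roll": -0.49}
    - {"linear": [-270,-126,64],"roll": -0.56}
    - {"linear": [-304,-142,72],"roll": -0.62}
    - {"linear": [-338,-158,81],"roll": -0.659}
    - {"linear": [-338,-158,81],"roll": -0.659}
    - {"linear": [-338,-158,81],"roll": -0.659}
    - {"linear": [-338,-158,81],"roll": -0.659}
    - {"linear": [-338,-158,81],"roll": -0.659}
    - {"linear": [-338,-158,81],"roll": -0.659}
  gripper: -1
  newtons: 60

```text
time: 1.35
position: [0.4257, 0.3268, 0.1506]
tool_rot: [-0.21, 0.978, 0.0, 0.0]
wrist_force: [0.1, -0.1, -0.9]
gripper_width: 0.0854
gripper_force: 0.0
```

Run:
```python
from h import *
s,im,d,p=cap('wrist'); save('w1.png',im); W=world('wrist',s,d,p); np.savez('w1.npz',im=im,W=W,d=d)
print({k:np.round(v,3).tolist() for k,v in p.items()})
m=(W[...,2]>.033)&(W[...,2]<.046)&(d>0)&(np.hypot(W[...,0]-.426,W[...,1]-.326)<.06)
P=W[m]; r=cv2.minAreaRect((P[:,:2]*1000).astype(np.float32)); print(m.sum(),np.median(P[:,2]),r)
goal(.426,.326,.004,24.2)
```

```text
{'fx': 309.707, 'fy': 309.707, 'cx': 317.708, 'cy': 201.653, 'tool_from_camera': [[0.0, -0.959, -0.283, 0.073], [1.0, -0.0, 0.001, 0.0], [-0.001, -0.283, 0.959, -0.143], [0.0, 0.0, 0.0, 1.0]]}
1941 0.03998038063714236 ((425.1292724609375, 327.1640930175781), (24.880718231201172, 62.13889694213867), 24.094850540161133)
t 1.4 pos [0.4258 0.3268 0.1506] yaw 24.27 tilt [0.0004 0.0002] linear [  0.2  -0.8 146.6] roll 0.0011 F [ 0.6  1.1 -0.1] w 0.0854
```

View pics/w1.png

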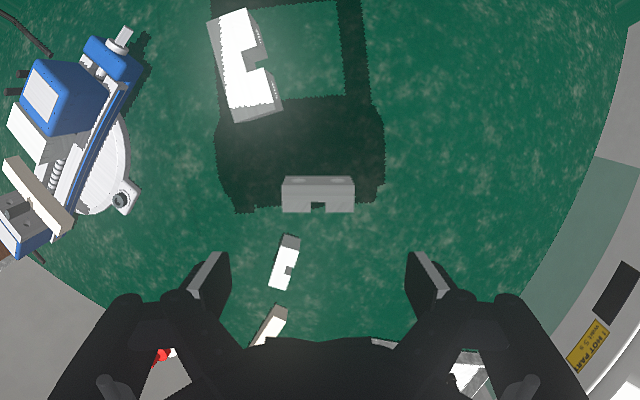

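The wrist view shows the block at (318,194), centred between the fingers, with its keyway facing +x. I'm descending to grip it.

move_arm:
  plan:
    - {"linear": [1,0.6,30]}
    - {"linear": [1,0.6,65]}
    - {"linear": [1,0.6,95]}
    - {"linear": [1,0.6,115]}
    - {"linear": [1,0.6,130]}
    - {"linear": [1,0.6,140]}
    - {"linear": [1,0.6,146]}
    - {"linear": [1,0.6,146]}
    - {"linear": [1,0.6,146]}

```text
$.plan[0]: bad value
```

move_arm:
  plan:
    - {"linear": [0,0,0]}
    - {"linear": [0,0,0]}
    - {"linear": [0,0,0]}
    - {"linear": [0,0,0]}
    - {"linear": [0,0,0]}
    - {"linear": [0,0,0]}
    - {"linear": [0,0,0]}
    - {"linear": [0,0,0]}
    - {"linear": [0,0,0]}
    - {"linear": [0,0,0]}
  gripper: 1
  newtons: 60

```text
$.plan[0]: bad value
```

```bash
python3 -c "
from h import *
goal(.426,.326,.15,24.2)"
```

```text
t 1.4 pos [0.4258 0.3268 0.1506] yaw 24.27 tilt [0.0004 0.0002] linear [ 0.1 -0.8  0.6] roll 0.0011 F [ 0.6  1.1 -0.1] w 0.0854
```

Each row needs a roll value too.

move_arm:
  plan:
    - {"linear": [1,0.6,30],"roll": 0}
    - {"linear": [1,0.6,65],"roll": 0}
    - {"linear": [1,0.6,95],"roll": 0}
    - {"linear": [1,0.6,115],"roll": 0}
    - {"linear": [1,0.6,130],"roll": 0}
    - {"linear": [1,0.6,140],"roll": 0}
    - {"linear": [1,0.6,146],"roll": 0}
    - {"linear": [1,0.6,146],"roll": 0}
    - {"linear": [1,0.6,146],"roll": 0}

```text
time: 2.15
position: [0.4254, 0.3265, 0.0049]
tool_rot: [-0.21, 0.978, 0.0, 0.0]
wrist_force: [-0.2, -0.1, 0.2]
gripper_width: 0.0853
gripper_force: 0.0
```

move_arm:
  plan:
    - {"linear": [0,0,0],"roll": 0}
    - {"linear": [0,0,0],"roll": 0}
    - {"linear": [0,0,0],"roll": 0}
    - {"linear": [0,0,0],"roll": 0}
    - {"linear": [0,0,0],"roll": 0}
    - {"linear": [0,0,0],"roll": 0}
    - {"linear": [0,0,0],"roll": 0}
    - {"linear": [0,0,0],"roll": 0}
    - {"linear": [0,0,0],"roll": 0}
    - {"linear": [0,0,0],"roll": 0}
  gripper: 1
  newtons: 60

```text
time: 2.98
position: [0.4257, 0.3265, 0.0055]
tool_rot: [-0.21, 0.978, 0.0, 0.001]
wrist_force: [-1.4, -0.6, 8.3]
gripper_width: 0.0615
gripper_force: 65.9
```

```bash
python3 -c "
from h import *
goal(.426,.326,.15,24.2)
print(status.get_state()['gripper_force'])"
```

```text
t 2.98 pos [0.4257 0.3265 0.0055] yaw 24.19 tilt [0.0015 0.0008] linear [  -0.3   -0.5 -144.5] roll -0.0001 F [-1.4 -0.6  8.3] w 0.0615
65.91987490653992
```

move_arm:
  plan:
    - {"linear": [0,0,-10],"roll": 0}
    - {"linear": [0,0,-30],"roll": 0}
    - {"linear": [0,0,-60],"roll": 0}
    - {"linear": [0,0,-95],"roll": 0}
    - {"linear": [0,0,-125],"roll": 0}
    - {"linear": [0,0,-140],"roll": 0}
    - {"linear": [0,0,-145],"roll": 0}
    - {"linear": [0,0,-145],"roll": 0}
    - {"linear": [0,0,-145],"roll": 0}

```text
time: 3.73
position: [0.4249, 0.326, 0.1486]
tool_rot: [-0.21, 0.978, -0.0, -0.0]
wrist_force: [0.0, -0.5, -3.3]
gripper_width: 0.0613
gripper_force: 65.4
```

```bash
python3 -c "
from h import *
goal(.511,.053,.14,-16.2)
print(status.get_state()['gripper_force'])"
```

```text
t 3.73 pos [0.4249 0.326  0.1486] yaw 24.19 tilt [-0.0007 -0.0005] linear [  33.3 -284.3    8.6] roll 0.7049 F [ 0.  -0.5 -3.3] w 0.0613
65.43859720230103
```

move_arm:
  plan:
    - {"linear": [2,-14,0],"roll": 0.03}
    - {"linear": [4,-35,0],"roll": 0.09}
    - {"linear": [7,-62,0],"roll": 0.16}
    - {"linear": [10,-90,0],"roll": 0.24}
    - {"linear": [14,-118,0],"roll": 0.31}
    - {"linear": [18,-146,2],"roll": 0.38}
    - {"linear": [21,-174,4],"roll": 0.45}
    - {"linear": [24,-202,6],"roll": 0.52}
    - {"linear": [27,-230,8],"roll": 0.59}
    - {"linear": [30,-255,8.6],"roll": 0.65}
    - {"linear": [32,-273,8.6],"roll": 0.69}
    - {"linear": [33,-282,8.6],"roll": 0.705}
    - {"linear": [33.3,-284.3,8.6],"roll": 0.705}
    - {"linear": [33.3,-284.3,8.6],"roll": 0.705}
    - {"linear": [33.3,-284.3,8.6],"roll": 0.705}
    - {"linear": [33.3,-284.3,8.6],"roll": 0.705}

```text
time: 5.07
position: [0.511, 0.0542, 0.1405]
tool_rot: [0.14, 0.99, 0.0, -0.0]
wrist_force: [-0.2, 0.8, -2.0]
gripper_width: 0.061
gripper_force: 65.5
```

Run:
```python
from h import *
goal(.511,.053,.14,-16.2)
s,im,d,p=cap('wrist'); np.savez('w2.npz',im=im,W=world('wrist',s,d,p),d=d,pos=s['position'],q=s['tool_rot'])
save('w2.png',im)
```

```text
t 5.07 pos [0.511  0.0542 0.1405] yaw -16.1 tilt [-0.0004  0.0001] linear [-0.3 -1.1  0.5] roll 0.0017 F [-0.2  0.8 -2. ] w 0.061
```

View pics/w2.png

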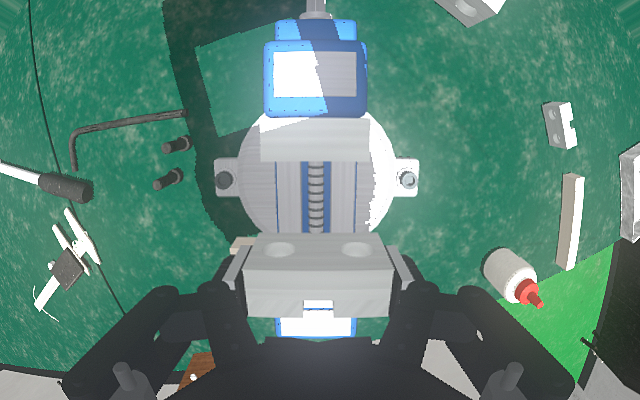

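Wrist view: block held between the fingers at (318,270), keyway down-image at (318,303), moving jaw soft jaw at (315,140), fixed jaw just visible beyond at (316,325). Now I'll work out the block and vice positions in the tool frame from this capture.

Run:
```python
from h import *
z=np.load('w2.npz');M=R.from_quat(z['q']).as_matrix();W=z['W'];d=z['d']
T=(W-z['pos'])@M*1000  # tool frame mm
Z=W[...,2]*1000
vv,uu=np.mgrid[0:400,0:640]
def rect(m,n):
    m=cv2.morphologyEx(m.astype(np.uint8),cv2.MORPH_OPEN,np.ones((2,2)));k,l,st,c=cv2.connectedComponentsWithStats(m)
    for i in range(1,k):
        if st[i,4]<80: continue
        P=T[l==i]; r=cv2.minAreaRect(P[:,:2].astype(np.float32))
        print(n,'px',c[i].round(),st[i,4],'Z',np.median(Z[l==i]).round(1),'rect',np.round(r[0],1),np.round(r[1],1),round(r[2],2),'x',np.percentile(P[:,0],[1,99]).round(1),'y',np.percentile(P[:,1],[1,99]).round(1))
b=(d>0)&(uu>220)&(uu<420)
rect(b&(Z>168)&(Z<182)&(vv>220)&(vv<340)&(abs(T[...,1])<33),'block')
rect(b&(Z>100)&(Z<118)&(vv<200),'moving')
rect(b&(Z>98)&(Z<114)&(vv>290),'fixed')
rect((d>0)&(Z>62)&(Z<76)&(vv>190),'par')
rect(b&(Z>40)&(Z<52),'bed')
print('through keyway', [(u,T[v,u].round(1).tolist(),Z[v,u].round(1)) for v,u in ((303,318),(308,318),(312,318),(316,318),(320,318),(326,318),(332,318))])
print('front-face block bottom/top Z at col 260:',[(v,T[v,250].round(1).tolist(),Z[v,250].round(1)) for v in range(234,318,8)])
```

```text
block px [319. 289.] 8013 Z 174.9 rect [-39.2  -1.3] [162.9 223.3] 89.54 x [-64.   12.8] y [-31.1  31.9]
moving px [316. 102.] 12724 Z 109.5 rect [83.4 -1.8] [ 95.7 106. ] 89.39 x [ 45.5 113.6] y [-30.9  36.9]
fixed px [317. 324.] 2131 Z 108.5 rect [-55.4   0.1] [ 66.9 253.6] 82.62 x [-180.4   10.6] y [-29.6  28. ]
par px [235. 250.] 83 Z 69.8 rect [ 18.7 -33. ] [125.7   5.5] 33.81 x [-33.5  22.8] y [-68.1 -29.9]
par px [528. 292.] 346 Z 69.5 rect [-339.7  530. ] [ 114.4 1342.3] 35.8 x [-754.5  -74.3] y [ 199.  1080.9]
bed px [315.  14.] 504 Z 49.3 rect [151.9  -2.9] [29.  28.9] 7.08 x [140.  164.6] y [-17.5  10.4]
bed px [289. 197.] 1749 Z 45.9 rect [ 23.3 -20.3] [102.7  26.9] 7.45 x [-23.3  34. ] y [-32.6 -13.6]
bed px [316. 197.] 1035 Z 43.7 rect [22.8 -1.2] [12.9 99.3] 89.63 x [-24.5  34.2] y [-7.2  4.6]
bed px [344. 197.] 1837 Z 45.8 rect [19.3 20.8] [ 29.6 110.5] 83.34 x [-23.6  34.7] y [10.5 34.7]
through keyway [(318, [-51.0, 0.1, 32.7], np.float64(107.8)), (318, [-55.3, 0.1, 32.8], np.float64(107.7)), (318, [-57.3, 0.1, 30.8], np.float64(109.7)), (318, [-60.8, 0.1, 30.7], np.float64(109.8)), (318, [-64.5, 0.1, 30.9], np.float64(109.6)), (318, [-71.5, 0.1, 32.7], np.float64(107.8)), (318, [-76.8, 0.1, 32.1], np.float64(108.4))]
front-face block bottom/top Z at col 260: [(234, [-44.2, -67.6, 139.5], np.float64(1.0)), (242, [-28.0, -54.8, 83.2], np.float64(57.3)), (250, [11.9, -31.3, -15.5], np.float64(156.0)), (258, [12.3, -29.5, -24.4], np.float64(164.9)), (266, [11.8, -28.2, -30.8], np.float64(171.3)), (274, [9.6, -27.9, -33.6], np.float64(174.2)), (282, [6.4, -27.9, -34.8], np.float64(175.3)), (290, [1.8, -28.6, -33.8], np.float64(174.3)), (298, [-2.1, -28.9, -34.1], np.float64(174.6)), (306, [-6.2, -29.3, -34.3], np.float64(174.8)), (314, [-10.4, -29.7, -34.7], np.float64(175.2))]
```

Run:
```python
from h import *
z=np.load('w2.npz');M=R.from_quat(z['q']).as_matrix();W=z['W'];d=z['d']
T=(W-z['pos'])@M*1000; Z=W[...,2]*1000
def edges(v0,v1,lo,hi,u0,u1,n):
    L=[]
    for v in range(v0,v1,2):
        u=np.where((Z[v,u0:u1]>lo)&(Z[v,u0:u1]<hi)&(d[v,u0:u1]>0))[0]+u0
        if len(u)>20: L.append([T[v,u].mean(0)[0],T[v,u[0]][1],T[v,u[-1]][1]])
    L=np.array(L); 
    if len(L)<3: print(n,'few');return
    l,r=np.polyfit(L[:,0],L[:,1],1),np.polyfit(L[:,0],L[:,2],1)
    print(n,len(L),'x',L[[0,-1],0].round(1),'yL,yR med',np.median(L[:,1:],0).round(2),'mid',np.median(L[:,1:].mean(1)).round(2),'slopes deg',np.degrees([l[0],r[0]]).round(2))
edges(122,160,107,112,230,400,'moving soft')
edges(48,110,106,112,230,400,'moving blue')
edges(318,338,105,112,250,390,'fixed')
edges(275,295,172,178,225,410,'block top')
edges(165,230,30,44.7,285,345,'slot/screw')
edges(165,230,44.9,48,280,350,'lands in')
# front edge of moving soft jaw: last column-wise row with Z>105
E=[]
for u in range(265,368,4):
    v=np.where((Z[100:180,u]>107)&(Z[100:180,u]<112))[0]
    if len(v): E.append(T[100+v[-1],u][:2])
E=np.array(E);print('moving face x',np.median(E[:,0]),'slope',np.degrees(np.polyfit(E[:,1],E[:,0],1)[0]))
# block front top edge & back top edge
for nm,rng in(('front',0),('back',-1)):
    E=[]
    for u in list(range(255,295,4))+list(range(340,385,4)):
        v=np.where((Z[235:335,u]>172.5)&(Z[235:335,u]<178)&(d[235:335,u]>0))[0]
        if len(v):E.append(T[235+v[rng],u][:2])
    E=np.array(E);print('block',nm,np.median(E[:,0]).round(2),'slope',np.degrees(np.polyfit(E[:,1],E[:,0],1)[0]).round(2))
# keyway edges
for v in range(300,318,3): print(v,[(u,T[v,u,1].round(1),int(Z[v,u])) for u in (300,301,302,303,304,305,306,330,331,332,333,334,335,336)])
```

```text
moving soft 19 x [67.6 47.3] yL,yR med [-32.49  28.86] mid -1.74 slopes deg [-1.04 -0.85]
moving blue 31 x [109.9  75.4] yL,yR med [-30.32  26.48] mid -1.85 slopes deg [-0.62  0.06]
fixed 10 x [-63.9 -81.4] yL,yR med [-30.44  27.12] mid -1.66 slopes deg [-6.93  1.17]
block top 10 x [9.9 1.1] yL,yR med [-30.9   30.49] mid -0.24 slopes deg [-17.29  -1.38]
slot/screw 32 x [ 31.  -23.7] yL,yR med [-13.99  10.58] mid -2.12 slopes deg [1.54 3.19]
lands in 33 x [ 32.3 -20.8] yL,yR med [-30.2   24.83] mid -2.6 slopes deg [ 1.89 -1.5 ]
moving face x 45.985473300717786 slope 0.6270966334171096
block front 12.36 slope -0.32
block back -11.65 slope 0.19
300 [(300, np.float64(-7.6), 174), (301, np.float64(-7.2), 174), (302, np.float64(-6.7), 176), (303, np.float64(-6.7), 167), (304, np.float64(-9.4), 107), (305, np.float64(-8.7), 108), (306, np.float64(-8.0), 107), (330, np.float64(8.2), 107), (331, np.float64(8.9), 107), (332, np.float64(6.1), 168), (333, np.float64(6.6), 168), (334, np.float64(6.6), 174), (335, np.float64(7.0), 174), (336, np.float64(7.4), 175)]
303 [(300, np.float64(-7.6), 175
[... 1359 characters left out ...]
oat64(-9.5), 108), (305, np.float64(-8.9), 107), (306, np.float64(-8.2), 108), (330, np.float64(8.4), 108), (331, np.float64(9.1), 108), (332, np.float64(9.8), 108), (333, np.float64(6.3), 174), (334, np.float64(6.8), 174), (335, np.float64(7.2), 174), (336, np.float64(7.7), 174)]
315 [(300, np.float64(-7.8), 175), (301, np.float64(-7.4), 175), (302, np.float64(-6.9), 175), (303, np.float64(-10.4), 107), (304, np.float64(-9.6), 108), (305, np.float64(-8.9), 109), (306, np.float64(-8.2), 108), (330, np.float64(8.4), 109), (331, np.float64(9.1), 108), (332, np.float64(9.8), 108), (333, np.float64(6.4), 174), (334, np.float64(6.8), 174), (335, np.float64(7.2), 174), (336, np.float64(7.7), 174)]
```

move_arm:
  plan:
    - {"linear": [0,-0.7,5],"roll": -0.004}
    - {"linear": [0,-1.4,15],"roll": -0.008}
    - {"linear": [0,-1.4,30],"roll": -0.008}
    - {"linear": [0,-1.4,45],"roll": -0.008}
    - {"linear": [0,-1.4,55],"roll": -0.008}
    - {"linear": [0,-1.4,60],"roll": -0.008}
    - {"linear": [0,-1.4,62],"roll": -0.008}
    - {"linear": [-2,-1.4,62],"roll": -0.008}
    - {"linear": [-5,-1.4,62],"roll": -0.008}
    - {"linear": [-9,-1.4,62],"roll": -0.008}
    - {"linear": [-13,-1.4,62],"roll": -0.008}
    - {"linear": [-16,-1.4,62],"roll": -0.008}
    - {"linear": [-18,-1.4,62],"roll": -0.008}
    - {"linear": [-18,-1.4,62],"roll": -0.008}
    - {"linear": [-18,-1.4,62],"roll": -0.008}

```text
time: 6.37
position: [0.5283, 0.0468, 0.0787]
tool_rot: [0.137, 0.991, -0.0, -0.0]
wrist_force: [1.0, 0.6, -1.8]
gripper_width: 0.0612
gripper_force: 65.5
```

Run:
```python
from h import *
goal(.511,.053,.14,-16.2)
s,im,d,p=cap('wrist'); W=world('wrist',s,d,p)
save('w3.png',cv2.resize(im[120:370,200:440],None,fx=2.4,fy=2.4,interpolation=cv2.INTER_CUBIC))
M=R.from_quat(s['tool_rot']).as_matrix();T=(W-s['position'])@M*1000;Z=W[...,2]*1000
for v in range(296,336,4): print(v,[(u,T[v,u,0].round(1),T[v,u,1].round(1),int(Z[v,u])) for u in (290,302,306,310,318,326,330,334,345)])
```

```text
t 6.37 pos [0.5283 0.0468 0.0787] yaw -15.75 tilt [-0.0002 -0.    ] linear [ 18.3   1.3 -61.3] roll 0.0078 F [ 1.   0.6 -1.8] w 0.0612
296 [(290, np.float64(-0.3), np.float64(-11.7), 112), (302, np.float64(0.2), np.float64(-6.7), 113), (306, np.float64(0.4), np.float64(-5.0), 113), (310, np.float64(0.2), np.float64(-3.4), 113), (318, np.float64(0.1), np.float64(-0.1), 113), (326, np.float64(-0.3), np.float64(3.3), 112), (330, np.float64(0.3), np.float64(4.9), 113), (334, np.float64(0.2), np.float64(6.5), 113), (345, np.float64(-0.7), np.float64(11.2), 112)]
300 [(290, np.float64(-2.3), np.float64(-11.8), 113), (302, np.float64(-2.4), np.float64(-6.8), 112), (306, np.float64(-26.0), np.float64(-6.6), 78), (310, np.float64(-20.0), np.float64(-4.1), 87), (318, np.float64(-16.5), np.float64(-0.0), 92), (326, np.float64(-19.4), np.float64(4.1), 88), (330, np.float64(-26.1), np.float64(6.6), 78), (334, np.float64(-2.4), np.float64(6.6), 112), (345, np.float64(-2.7), np.float64(11.3), 112)]
304 [(290, np.float64(-4.4), np.float64(-11.9), 113), (302, np.float64(-4.1), np.float64(-6.8), 113),
[... 2713 characters left out ...]
4(-3.8), 106), (318, np.float64(-23.4), np.float64(-0.0), 106), (326, np.float64(-22.2), np.float64(3.7), 107), (330, np.float64(-25.8), np.float64(5.8), 103), (334, np.float64(-25.6), np.float64(7.7), 103), (345, np.float64(-25.8), np.float64(13.0), 103)]
332 [(290, np.float64(-25.5), np.float64(-13.3), 106), (302, np.float64(-26.7), np.float64(-7.7), 105), (306, np.float64(-25.3), np.float64(-5.7), 106), (310, np.float64(-25.8), np.float64(-3.8), 106), (318, np.float64(-25.4), np.float64(-0.0), 106), (326, np.float64(-25.4), np.float64(3.7), 106), (330, np.float64(-26.9), np.float64(5.7), 105), (334, np.float64(-26.1), np.float64(7.6), 106), (345, np.float64(-25.5), np.float64(12.7), 106)]
```

View pics/w3.png

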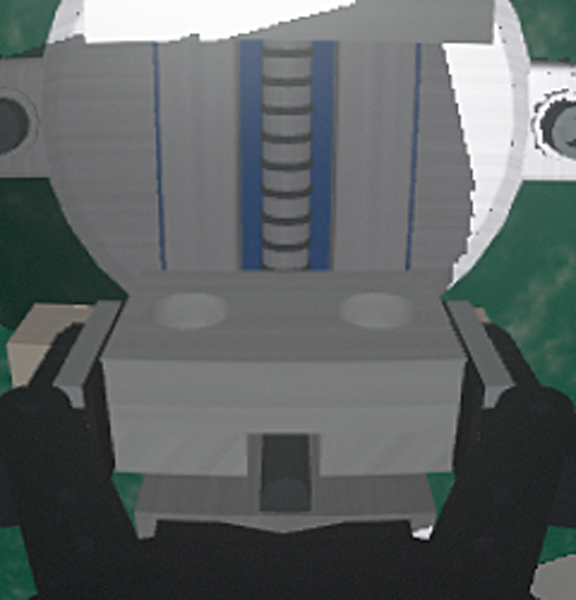

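Wrist crop: the key (x 262–311) sits centred in the keyway (248–319). The key nose is 5.4 mm ahead, the fixed jaw face is 14.4 mm ahead, and the block's underside is about 3 mm above the parallel. I'll ease it over the key and lower it.

move_arm:
  plan:
    - {"linear": [-1.5,0,0],"roll": 0}
    - {"linear": [-3,0,0],"roll": 0}
    - {"linear": [-4.5,0,0],"roll": 0}
    - {"linear": [-6,0,0],"roll": 0}
    - {"linear": [-7.5,0,0],"roll": 0}
    - {"linear": [-9,0,0],"roll": 0}
    - {"linear": [-9,0,0.8],"roll": 0}
    - {"linear": [-9,0,1.6],"roll": 0}
    - {"linear": [-9,0,2.4],"roll": 0}
    - {"linear": [-9,0,2.4],"roll": 0}
    - {"linear": [-9,0,2.4],"roll": 0}

```text
time: 7.33
position: [0.5368, 0.0444, 0.0762]
tool_rot: [0.137, 0.991, -0.0, -0.0]
wrist_force: [-0.1, 1.0, -0.8]
gripper_width: 0.0615
gripper_force: 65.5
```

```bash
cat >> h.py <<'E'
def face():
    s,im,d,p=cap('wrist'); W=world('wrist',s,d,p)
    M=R.from_quat(s['tool_rot']).as_matrix();T=(W-s['position'])@M*1000;Z=W[...,2]*1000
    F=np.array([[.9625,-.2714]]); f=np.array(s['wrist_force'])
    print('t',round(s['time'],2),'push',round(-(F@f[:2]).item(),1),'F',f.round(1),'M',np.round(s['ft_torque'],2),'pos',np.round(s['position'],4),'grip',round(s['gripper_force'],1))
    g=(d>0)&(abs(T[...,1])<25)&(abs(T[...,1])>8)
    m=g&(T[...,0]<-5)&(T[...,0]>-25)&(T[...,2]>-38)&(T[...,2]<-31)
    t=T[m]
    if len(t): print('block top tool z',np.median(t[:,2]).round(2),'back edge L/R',[np.percentile(t[t[:,1]*k>0][:,0],1).round(2) for k in(-1,1)])
    m=g&(Z>88)&(Z<105.5)&(T[...,0]<-11)&(T[...,0]>-30); t=T[m]
    if len(t): print('face x',len(t),np.median(t[:,0]).round(2))
    return im
E
python3 -c "
from h import *
face()"
```

```text
t 7.33 push 0.3 F [-0.1  1.  -0.8] M [ 0.09 -0.01  0.02] pos [0.5368 0.0444 0.0762] grip 65.5
block top tool z -33.28 back edge L/R [np.float64(-24.79), np.float64(-24.82)]
face x 162 -17.21
```

move_arm:
  plan:
    - {"linear": [-0.5,0,0.2],"roll": 0}
    - {"linear": [-1,0,0.4],"roll": 0}
    - {"linear": [-1.5,0,0.6],"roll": 0}
    - {"linear": [-2,0,0.6],"roll": 0}
    - {"linear": [-2,0,0.6],"roll": 0}

```text
time: 7.8
position: [0.5389, 0.0438, 0.0757]
tool_rot: [0.137, 0.991, -0.0, -0.0]
wrist_force: [0.6, -0.1, -1.2]
gripper_width: 0.0613
gripper_force: 65.5
```

move_arm:
  plan:
    - {"linear": [0,0,0.2],"roll": 0}
    - {"linear": [0,0,0.2],"roll": 0}
    - {"linear": [0,0,0.2],"roll": 0}

```text
time: 8.05
position: [0.5389, 0.0438, 0.0756]
tool_rot: [0.137, 0.991, -0.0, 0.0]
wrist_force: [0.5, 0.2, -0.8]
gripper_width: 0.0609
gripper_force: 65.8
```

move_arm:
  plan:
    - {"linear": [0,0,0.3],"roll": 0}
    - {"linear": [0,0,0.3],"roll": 0}
    - {"linear": [0,0,0.3],"roll": 0}

```text
time: 8.3
position: [0.5389, 0.0438, 0.0755]
tool_rot: [0.137, 0.991, -0.0, 0.0]
wrist_force: [-1.6, -0.8, 5.2]
gripper_width: 0.0611
gripper_force: 66.2
```

move_arm:
  plan:
    - {"linear": [0,0,0.3],"roll": 0}
    - {"linear": [0,0,0.3],"roll": 0}
    - {"linear": [0,0,0.3],"roll": 0}

```text
time: 8.55
position: [0.539, 0.0438, 0.0755]
tool_rot: [0.137, 0.991, -0.0, 0.0]
wrist_force: [-4.2, -0.5, 9.9]
gripper_width: 0.0608
gripper_force: 67.0
```

The block is standing on the parallel. I'll ease off the downward load and slide it home.

move_arm:
  plan:
    - {"linear": [0,0,-0.3],"roll": 0}
    - {"linear": [-0.3,0,-0.4],"roll": 0}
    - {"linear": [-0.7,0,-0.4],"roll": 0}
    - {"linear": [-1.1,0,-0.4],"roll": 0}
    - {"linear": [-1.5,0,-0.4],"roll": 0}
    - {"linear": [-1.9,0,-0.4],"roll": 0}
    - {"linear": [-2.2,0,-0.4],"roll": 0}
    - {"linear": [-2.2,0,-0.4],"roll": 0}

```text
time: 9.22
position: [0.5404, 0.0435, 0.0757]
tool_rot: [0.137, 0.991, 0.0, -0.001]
wrist_force: [-10.0, 2.0, 13.7]
gripper_width: 0.0609
gripper_force: 67.3
```

```bash
python3 -c "
from h import *
face()"
```

```text
t 9.22 push 10.1 F [-10.    2.   13.7] M [ 0.28  1.86 -0.01] pos [0.5404 0.0435 0.0757] grip 67.3
block top tool z -32.76 back edge L/R [np.float64(-24.82), np.float64(-24.72)]
```

move_arm:
  plan:
    - {"linear": [0,0,-0.3],"roll": 0}
    - {"linear": [0,0,-0.6],"roll": 0}
    - {"linear": [0,0,-0.6],"roll": 0}
    - {"linear": [0,0,-0.6],"roll": 0}

```text
time: 9.6
position: [0.5409, 0.0432, 0.0757]
tool_rot: [0.137, 0.991, -0.0, -0.0]
wrist_force: [0.0, 0.4, -1.8]
gripper_width: 0.0615
gripper_force: 65.7
```

```bash
python3 -c "
from h import *
goal(0,0,0,0)
im=face()
save('w4.png',cv2.resize(im[220:350,220:420],None,fx=3.6,fy=3.6,interpolation=cv2.INTER_CUBIC))"
```

```text
t 9.6 pos [0.5409 0.0432 0.0757] yaw -15.74 tilt [-0.0002 -0.0001] linear [ 508.9 -188.4   75.8] roll -0.2748 F [ 0.   0.4 -1.8] w 0.0615
t 9.6 push 0.1 F [ 0.   0.4 -1.8] M [-0.02 -0.02  0.04] pos [0.5409 0.0432 0.0757] grip 65.7
block top tool z -32.84 back edge L/R [np.float64(-24.62), np.float64(-24.82)]
```

View pics/w4.png

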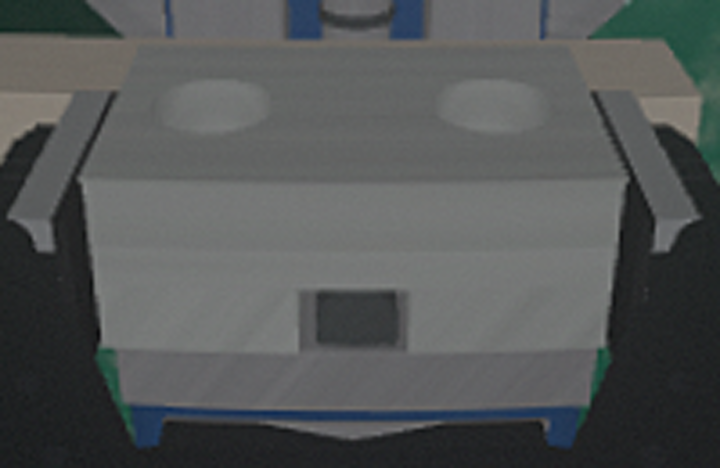

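Wrist crop: the key (316–398) is inside the keyway (298–408), fairly central. The earlier resistance was friction on the parallel, because the load went to zero once the block was raised slightly. I'll slide it in nearly unloaded.

move_arm:
  plan:
    - {"linear": [-0.3,0,0],"roll": 0}
    - {"linear": [-0.6,0,0],"roll": 0}
    - {"linear": [-0.9,0,0],"roll": 0}
    - {"linear": [-0.9,0,0],"roll": 0}
    - {"linear": [-0.9,0,0],"roll": 0}

```text
time: 10.07
position: [0.5418, 0.043, 0.0759]
tool_rot: [0.137, 0.991, -0.0, -0.0]
wrist_force: [0.5, -0.5, -1.0]
gripper_width: 0.0614
gripper_force: 65.5
```

move_arm:
  plan:
    - {"linear": [-0.2,0,0],"roll": 0}
    - {"linear": [-0.4,0,0],"roll": 0}
    - {"linear": [-0.4,0,0],"roll": 0}
    - {"linear": [-0.4,0,0],"roll": 0}

```text
time: 10.4
position: [0.5419, 0.043, 0.0758]
tool_rot: [0.137, 0.991, -0.0, -0.0]
wrist_force: [-4.7, 1.6, 0.8]
gripper_width: 0.0612
gripper_force: 65.8
```

Face contact. I'll back off a hair, set it down on the parallel, then push.

move_arm:
  plan:
    - {"linear": [0.4,0,0],"roll": 0}
    - {"linear": [0.4,0,0.2],"roll": 0}
    - {"linear": [0.4,0,0.4],"roll": 0}
    - {"linear": [0.4,0,0.5],"roll": 0}
    - {"linear": [0.4,0,0.5],"roll": 0}

```text
time: 10.82
position: [0.5419, 0.043, 0.0755]
tool_rot: [0.137, 0.991, -0.0, 0.0]
wrist_force: [-3.2, 0.1, 2.6]
gripper_width: 0.0611
gripper_force: 65.9
```

move_arm:
  plan:
    - {"linear": [0,0,0.1],"roll": 0}
    - {"linear": [0,0,0.2],"roll": 0}
    - {"linear": [0,0,0.2],"roll": 0}

```text
time: 11.07
position: [0.5419, 0.043, 0.0755]
tool_rot: [0.137, 0.991, -0.0, 0.0]
wrist_force: [-5.1, 0.5, 5.6]
gripper_width: 0.0609
gripper_force: 66.3
```

move_arm:
  plan:
    - {"linear": [-0.2,0,0],"roll": 0}
    - {"linear": [-0.4,0,0],"roll": 0}
    - {"linear": [-0.6,0,0],"roll": 0}
    - {"linear": [-0.6,0,0],"roll": 0}
    - {"linear": [-0.6,0,0],"roll": 0}
    - {"linear": [-0.6,0,0],"roll": 0}

```text
time: 11.57
position: [0.5419, 0.043, 0.0755]
tool_rot: [0.137, 0.991, -0.0, -0.001]
wrist_force: [-10.6, 1.7, 10.0]
gripper_width: 0.0615
gripper_force: 66.8
```

```bash
python3 -c "
from h import *
goal(.5419,.043,.0755,-15.7)
im=face()"
```

```text
t 11.57 pos [0.5419 0.043  0.0755] yaw -15.75 tilt [-0.001   0.0001] linear [-0.  0. -0.] roll -0.0008 F [-10.6   1.7  10. ] w 0.0615
t 11.57 push 10.7 F [-10.6   1.7  10. ] M [ 0.23  1.58 -0.26] pos [0.5419 0.043  0.0755] grip 66.8
block top tool z -33.03 back edge L/R [np.float64(-24.52), np.float64(-24.63)]
```

move_arm:
  plan:
    - {"linear": [-0.2,0,-0.2],"roll": 0}
    - {"linear": [-0.4,0,-0.4],"roll": 0}
    - {"linear": [-0.5,0,-0.4],"roll": 0}
    - {"linear": [-0.5,0,-0.4],"roll": 0}
    - {"linear": [-0.5,0,-0.4],"roll": 0}
    - {"linear": [-0.5,0,-0.4],"roll": 0}

```text
time: 12.12
position: [0.5419, 0.043, 0.0755]
tool_rot: [0.137, 0.991, 0.0, -0.001]
wrist_force: [-13.2, 2.9, 7.4]
gripper_width: 0.0613
gripper_force: 66.5
```

```bash
python3 -c "
from h import *
goal(.5419,.043,.0755,-15.7)
im=face()
a=im[270:340,230:410]
s,b,d,p=cap('side')
a=cv2.resize(a,None,fx=4,fy=4,interpolation=cv2.INTER_CUBIC);b=cv2.resize(b[165:245,270:450],None,fx=4,fy=4,interpolation=cv2.INTER_CUBIC)
save('f5.png',np.vstack([cv2.convertScaleAbs(a,alpha=1.5)[:280],b[:310]]))"
```

```text
t 12.12 pos [0.5419 0.043  0.0755] yaw -15.75 tilt [-0.0023  0.0004] linear [-0.  0.  0.] roll -0.0009 F [-13.2   2.9   7.4] w 0.0613
t 12.12 push 13.4 F [-13.2   2.9   7.4] M [ 0.36  1.92 -0.32] pos [0.5419 0.043  0.0755] grip 66.5
block top tool z -32.98 back edge L/R [np.float64(-24.38), np.float64(-24.66)]
```

View pics/f5.png

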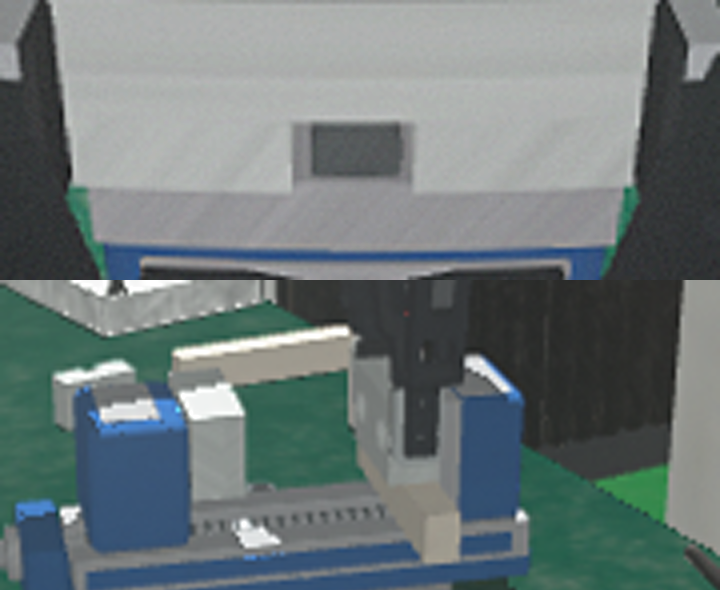

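The top crop shows the key inside the keyway, and the side crop shows the block standing on the parallel against the fixed jaw. The moment Mz = -0.32 N m puts the contact toward the right corner, so I'll turn slightly to make it flush.

move_arm:
  plan:
    - {"linear": [0,0,0],"roll": 0.002}
    - {"linear": [0,0,0],"roll": 0.004}
    - {"linear": [0,0,0],"roll": 0.006}
    - {"linear": [0,0,0],"roll": 0.006}
    - {"linear": [0,0,0],"roll": 0.006}
    - {"linear": [0,0,0],"roll": 0.006}

```text
time: 12.72
position: [0.542, 0.043, 0.0755]
tool_rot: [0.14, 0.99, 0.0, -0.001]
wrist_force: [-11.2, 3.6, 6.3]
gripper_width: 0.0613
gripper_force: 66.5
```

```bash
python3 -c "
from h import *
goal(.5419,.043,.0755,-16.1)
im=face()"
```

```text
t 12.72 pos [0.542  0.043  0.0755] yaw -16.08 tilt [-0.0021  0.0004] linear [ 0.1 -0.  -0. ] roll 0.0003 F [-11.2   3.6   6.3] w 0.0613
t 12.72 push 11.8 F [-11.2   3.6   6.3] M [ 0.45  1.67 -0.16] pos [0.542  0.043  0.0755] grip 66.5
block top tool z -33.02 back edge L/R [np.float64(-24.24), np.float64(-24.47)]
face x 1 -24.0
```

move_arm:
  plan:
    - {"linear": [0,0,0],"roll": 0.002}
    - {"linear": [-0.1,0,0],"roll": 0.004}
    - {"linear": [-0.2,0,0],"roll": 0.005}
    - {"linear": [-0.3,0,0],"roll": 0.005}
    - {"linear": [-0.3,0,0],"roll": 0.005}
    - {"linear": [-0.3,0,0],"roll": 0.005}

```text
time: 13.27
position: [0.542, 0.0431, 0.0755]
tool_rot: [0.142, 0.99, 0.0, -0.001]
wrist_force: [-15.2, 3.4, 9.2]
gripper_width: 0.0611
gripper_force: 66.8
```

```bash
python3 -c "
from h import *
goal(.5419,.043,.0755,-16.1)
im=face()"
```

```text
t 13.27 pos [0.542  0.0431 0.0755] yaw -16.34 tilt [-0.0026  0.0005] linear [ 0.1 -0.1  0. ] roll -0.0042 F [-15.2   3.4   9.2] w 0.0611
t 13.27 push 15.5 F [-15.2   3.4   9.2] M [0.69 2.07 0.44] pos [0.542  0.0431 0.0755] grip 66.8
block top tool z -33.03 back edge L/R [np.float64(-24.4), np.float64(-24.45)]
face x 1 -24.63
```

move_arm:
  plan:
    - {"linear": [0,0,0],"roll": -0.001}
    - {"linear": [-0.05,0,-0.1],"roll": -0.003}
    - {"linear": [-0.1,0,-0.2],"roll": -0.003}
    - {"linear": [-0.1,0,-0.2],"roll": -0.003}
    - {"linear": [-0.1,0,-0.2],"roll": -0.003}
    - {"linear": [-0.1,0,-0.2],"roll": -0.003}

```text
time: 13.82
position: [0.542, 0.043, 0.0755]
tool_rot: [0.141, 0.99, 0.0, -0.001]
wrist_force: [-13.4, 3.9, 7.0]
gripper_width: 0.061
gripper_force: 66.3
```

```bash
python3 -c "
from h import *
goal(.5419,.043,.0755,-16.1)
im=face()
s,im,d,p=cap('top'); W=world('top',s,d,p)
o=np.array([.5696,.0354]);a=np.radians(-16.2);A=np.array([[np.cos(a),np.sin(a)],[-np.sin(a),np.cos(a)]])
for WW in (np.load('top0.npz')['W'],W):
  w=WW[140:275,325:415].reshape(-1,3);q=(w[:,:2]-o)@A.T*1000
  for lo,hi,s in((.06,.08,1),(.095,.12,0)):
    m=(w[:,2]>lo)&(w[:,2]<hi)&((q[:,0]>-45)&(abs(q[:,1])>47) if s else (q[:,0]<-80)&(q[:,0]>-175));g=q[m];print(lo,len(g),np.percentile(g,[2,98],axis=0).round(1).tolist())
"
```

```text
t 13.82 pos [0.542  0.043  0.0755] yaw -16.18 tilt [-0.0029  0.0005] linear [ 0.1 -0.1  0. ] roll -0.0013 F [-13.4   3.9   7. ] w 0.061
t 13.82 push 14.0 F [-13.4   3.9   7. ] M [0.63 2.04 0.2 ] pos [0.542  0.043  0.0755] grip 66.3
block top tool z -33.03 back edge L/R [np.float64(-24.29), np.float64(-24.42)]
0.06 97 [[-33.1, -66.8], [-17.0, 52.0]]
0.095 1002 [[-173.7, -29.4], [-107.6, 28.8]]
0.06 43 [[-32.8, -66.4], [-22.4, -47.8]]Traceback (most recent call last):
  File "<string>", line 10, in <module>
    m=(w[:,2]>lo)&(w[:,2]<hi)&((q[:,0]>-45)&(abs(q[:,1])>47) if s else (q[:,0]<-80)&(q[:,0]>-175));g=q[m];print(lo,len(g),np.percentile(g,[2,98],axis=0).round(1).tolist())
                                                                                                                          ~~~~~~~~~~~~~^^^^^^^^^^^^^^^^^
    return _quantile_unchecked(
        a, q, axis, out, overwrite_input, method, keepdims, weights)
    return _ureduce(a,
                    func=_quantile_ureduce_func,
    ...<5 lines>...
                    overwrite_input=overwrite_input,
                    method=method)
    r = func(a, **kwargs)
    result = _quantile(arr,
                       quantiles=q,
    ...<2 lines>...
                       out=out,
                       weights=wgt)
    slices_having_nans = np.isnan(arr[-1, ...])
                                  ~~~^^^^^^^^^
IndexError: index -1 is out of bounds for axis 0 with size 0
```

The parallel hasn't moved, and the jaw is flush at about 14 N. I'll hold briefly, then hand in.

move_arm:
  plan:
    - {"linear": [0,0,0],"roll": 0}
    - {"linear": [0,0,0],"roll": 0}
    - {"linear": [0,0,0],"roll": 0}
    - {"linear": [0,0,0],"roll": 0}
    - {"linear": [0,0,0],"roll": 0}
    - {"linear": [0,0,0],"roll": 0}

```text
time: 14.42
position: [0.542, 0.043, 0.0755]
tool_rot: [0.141, 0.99, 0.0, -0.001]
wrist_force: [-14.5, 3.7, 6.1]
gripper_width: 0.0608
gripper_force: 66.3
```

```bash
python3 -c "
from cell import ticket
print(ticket.close_job())"
```

```text
the job is handed in; nothing more can be done
None
```

The job is handed in: the soft jaw stands on the parallel, keyed and flush against the fixed jaw as far as the wrist forces and cameras show, and the gripper is holding it there with a steady push of about 15 N.

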